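# Build up the stepped print roller on its arbor

## Task

The stepped wooden print roller is being built up on its upright steel arbor, largest ring at the bottom, and that bottom ring is already on. Thread the medium ring onto the arbor until it lies flat on the bottom ring, then thread the small ring on so that it lies flat on the medium one. Leave the spare large ring where it lies on the table.

Things in the scene. Friction and masses are not known exactly. Their poses are not given: they have to be found in the camera images.
- arbor: The upright arbor, fixed to the table: a round brown wooden foot 90 mm across and 15 mm thick, a pale wooden ring 68 mm across and 22 mm thick fixed on it as the bottom step (its flat top is 37 mm above the table), and through their middle a vertical steel rod 10 mm in diameter whose slightly tapered tip is 88 mm above the table. Origin on the rod's axis at table height, z up.
- medium_ring: Loose pale wooden ring of medium size lying flat on the table: outer diameter 56 mm, bore 28 mm, 20 mm thick, about 40 g. Origin at the centre of its underside, z up along the bore.
- small_ring: Loose pale wooden ring, the smallest, lying flat on the table: outer diameter 44 mm, bore 28 mm, 16 mm thick, about 20 g. Origin at the centre of its underside, z up along the bore.
- spare_ring: Spare large pale wooden ring lying flat on the table, the same size as the bottom step already on the arbor: outer diameter 68 mm, bore 28 mm, 22 mm thick, about 70 g. Origin at the centre of its underside, z up along the bore. The three loose rings may lie in any of one another's places.
Things that resemble listed ones, but are neither listed nor needed, are in the scene too. What is shaped like the medium_ring but black is not meant.

How it is judged:
By the outcome, as a careful person would: the job done as asked, in the order asked, and still so for the second after the job is handed in, with the robot touching nothing.
It also fails if it takes over 56 s, if anything falls off the work surface, if the arm or the gripper's body presses on something with over 40 N, if the wrist force passes 120 N, or if a joint passes its speed limit or range.

## Robot

A 6-joint arm with a two-finger parallel gripper is mounted at the origin on a cart in front of the work surface, level with it; the furniture and walls round the work are solid. World frame = base frame: x ahead of the robot, y to its left, z up, the work surface at z = 0. Lengths are in m, angles in degrees, forces in N, time in s.
With the tool pointing down it reaches from about 0.35 to 0.875 m from the base axis. Payload 4.2 kg.
Tool frame: the origin (TCP) lies between the finger pads; the fingertips stand 17 mm ahead of it and the grasp point (between the pads) lies 2 mm behind it; z points along the fingers, y is the line along which they close (so a half turn about z gives the same grasp; the last joint's range is limited). The gripper opens to 87 mm and grips with 3 to 60 N. Pads are 19 mm wide; open, the fingers measure 117 mm over their backs; the gripper's body (75 mm by 190 mm) begins 51 mm behind the grasp point.
Start: joints at [81.051, 22.042, 0.453, 0, -68.411, -14.817], TCP at [0.252, 0.572, 0.217] pointing down, gripper open.
Joint ranges: [-179.83, 179.83], [-69.29, 118.12], [-61.27, 80.66], [-181.25, 117.63], [-171.15, -9.14], [-177.46, 177.46]. Speed limits (degrees/s): [159.86, 159.86, 180, 180, 180, 180].

## Interface

Orientations are given as a 3x3 rotation matrix whose columns are the frame's x, y, z axes.
In Python, from station import sense, capture, r, masks_of gives the robot as it stands.
- The arm moves only by the tool apply_moves, never from a script. Its argument "steps" is a list that holds one entry, the list of rows, each a list of 7 numbers: the opening, from 0 (shut) to 1 (fully open), then the shift along the tool's x, y, z in mm, then the turn, a rotation vector about the tool's x, y, z in rad. A call has 1 to 12 rows; each row shifts and turns the commanded pose from where the row before left it, along the tool's axes as they then stand; what a row does not reach is not made up. A row lasts 1/8 s, in which the tool goes at most 62.5 mm and 10.7 degrees, less where a joint would pass 70% of its speed; a pose out of reach is approached as far as the arm can. A call with a gripper value outside its range is refused whole. The fingers move at their own pace and stop on an object; the grip force is fixed at half the most. Time passes only in rows, so rows that do not move let the fingers close. It gives the time, the measured TCP pose, the force and the opening at its end, in the units of the state.
- sense(): the state, without advancing time (a new reading comes with each control period).
- capture(name): name is "scene" or "side" or "wrist"; returns a dict with "color" (480x640x3 uint8, red, green, blue), "vfov" (degrees; the focal length in pixels is half the picture's height over the tangent of half this angle, whatever the lens; pixels are square), "cx", "cy" (the principal point, pixels), "T" (4x4, takes a point from camera to world coordinates). Camera axes: x right, y down, z forward; pixel columns grow to the right and rows downward; lengths in m; the calibration is good to about 2 mm. A picture is of the moment at which its call begins. There is no depth.
- r.finish_job(): hands the job in, once; it reports no verdict.
Trained networks look in a picture, given as the dict that the camera call returned (one of the last four; its "shot" number tells which), for a name from the list of things; names that differ only in an ending like _2 or _b are one class to them, and where a whole thing is asked for, a point or a joint stands for the part that bears it (a point fixed in the world has none). Each returns a list of dicts, best first, with "confidence" (0 to 1); they miss things now and then, are a little off and sometimes report something else, mostly with a low value. They report only what shows in the picture. A call takes as long as a camera call. They do not tell look-alikes from the thing itself.
- masks_of(picture, thing): "pixels" (480x640 bool, what is visible of it) and "box" ([left, top, width, height] in pixels, round what is visible of it).
The state is a dict: "time_s": time; "joints": joint angles; "joint_velocities": joint speeds; "effort": joint torques, N m; "tcp_pos": TCP position; "ee_rot": TCP orientation; "wrist_force": force on the tool from outside, world axes, zero at the start; "moment": the same for the moment, N m; "gripper_width": opening from 0.0 (shut) to 1.0 (fully open).
Only numpy, scipy, OpenCV 4.12 (cv2) and the standard library are available. Lean on these libraries where they do the work, as an engineer would, in place of code of your own. Each camera call takes 0.05 s, during which the arm holds its last target. There are 200 camera calls.

## Working session

There is one attempt and no reset: what is moved stays moved. The work goes in short steps, Python scripts to look and compute and a tool call to move; the robot and the scene stay as the last step left them, time stands still between calls to the robot, and variables do not carry over. Pictures are saved under pics/ and viewed, on a budget of 10 in all, crops included, one or two more only if the job needs it, and the job is handed in when it is done.

Besides the shell and the picture viewer there is one more tool, called after "Call:" in YAML: its name, and indented under it one key for each argument. apply_moves: Moves the arm, as the interface text tells. Its arguments: {"type":"object","properties":{"steps":{"type":"array","items":{"type":"array","items":{"type":"array","items":{"type":"number"}}}}},"required":["steps"]}

```bash
mkdir -p pics; ls; cat > h.py <<'E'
from station import sense, capture, r, masks_of
import numpy as np, cv2
def K(p): 
    f=240/np.tan(np.radians(p["vfov"]/2)); return f
def ray(p,u,v,z):
    f=K(p);T=np.array(p["T"]);d=T[:3,:3]@np.array([(u-p["cx"])/f,(v-p["cy"])/f,1]);o=T[:3,3]
    return o+d*(z-o[2])/d[2]
def proj(p,X):
    T=np.array(p["T"]);X=np.atleast_2d(X);c=(X-T[:3,3])@T[:3,:3];f=K(p)
    return np.c_[c[:,0]/c[:,2]*f+p["cx"],c[:,1]/c[:,2]*f+p["cy"]]
def save(p,n): cv2.imwrite(f"pics/{n}.png",p["color"][:,:,::-1])
E
python3 - <<'E'
from h import *
print(sense())
for n in ("scene","side","wrist"):
    p=capture(n);save(p,n+"0");print(n,p["vfov"],p["cx"],p["cy"],np.round(p["T"],3).tolist())
    for t in ("arbor","medium_ring","small_ring","spare_ring"):
        for m in masks_of(p,t): print(t,round(m["confidence"],2),m["box"])
ims=[cv2.imread(f"pics/{n}0.png") for n in("scene","side","wrist")]
E
```

```text
pics
{'time_s': 0.0, 'joints': array([ 8.10495150e+01,  2.20901587e+01,  3.78455287e-01, -3.03143653e-02,
       -6.84112744e+01, -1.48179347e+01]), 'joint_velocities': array([ 0.02951074, -0.10769668,  0.05735324,  0.03460241,  0.03072999,
       -0.12230472]), 'effort': array([ 4.54885640e-04, -3.90663671e+01,  1.87404585e+01,  4.21973571e+00,
        1.09541687e-02, -1.95192233e-04]), 'tcp_pos': array([0.2516133 , 0.57142633, 0.2158535 ]), 'ee_rot': array([[ 9.15103294e-01, -4.03218661e-01, -8.19904820e-04],
       [-4.03219488e-01, -9.15101015e-01, -2.04364125e-03],
       [ 7.37385560e-05,  2.20074445e-03, -9.99997576e-01]]), 'wrist_force': array([ 0.21665588, -0.3160944 , -0.58268486]), 'moment': array([-0.02757949, -0.03859036,  0.02905273]), 'gripper_width': 1.0000739650161379}
scene 55.29071268914476 314.0840664264801 235.47474860052213 [[-0.907, -0.331, 0.258, 0.383], [-0.42, 0.703, -0.574, 0.705], [0.008, -0.629, -0.777, 0.702], [0.0, 0.0, 0.0, 1.0]]
arbor 0.6 [363.9, 180.1, 39.3, 43.9]
medium_ring 0.69 [253.0, 225.2, 29.2, 30.3]
medium_ring 0.69 [307.0, 210.0, 26.0, 27.6]
[... 207 characters left out ...]
2.6, 49.4]
side 49.96766290407854 319.75095651793526 237.7427080129025 [[0.86, -0.205, 0.468, 0.227], [-0.51, -0.35, 0.785, -0.448], [0.003, -0.914, -0.406, 0.404], [0.0, 0.0, 0.0, 1.0]]
arbor 0.72 [275.6, 277.0, 63.3, 71.1]
arbor 0.49 [194.1, 272.3, 29.6, 21.0]
medium_ring 0.92 [329.8, 240.6, 31.8, 23.8]
medium_ring 0.88 [268.4, 245.1, 33.7, 27.5]
medium_ring 0.88 [320.4, 265.2, 36.6, 26.0]
medium_ring 0.62 [391.2, 228.2, 26.4, 12.3]
small_ring 0.91 [196.9, 272.8, 29.2, 22.3]
spare_ring 0.77 [180.9, 224.2, 38.0, 28.0]
wrist 59.30660210327139 320.3397292641049 241.967762410922 [[-0.403, -0.884, -0.239, 0.318], [-0.915, 0.389, 0.105, 0.543], [-0.0, 0.261, -0.965, 0.383], [0.0, 0.0, 0.0, 1.0]]
```

View pics/scene0.png

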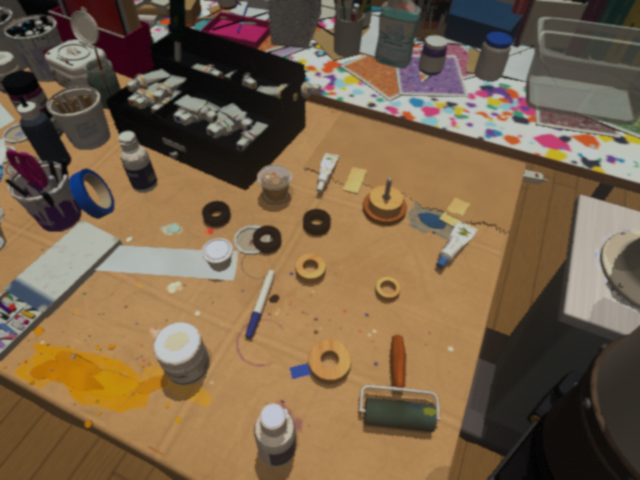

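View pics/side0.png

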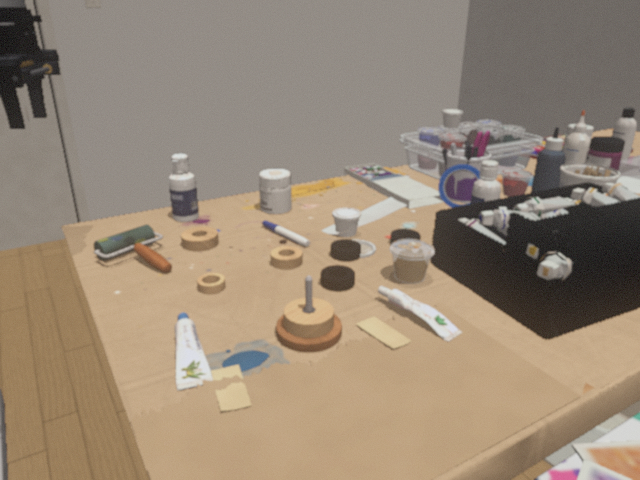

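The scene picture shows the wooden medium ring at (310,268), the small one at (387,289), the spare at (329,361) and the arbor at (386,203), with three black look-alikes. The side view agrees: medium (286,257), small (211,283), arbor (309,325).

```bash
cat >> h.py <<'E'
from scipy.optimize import least_squares
def cyl(x,y,parts):
    a=np.linspace(0,2*np.pi,72); return np.vstack([np.c_[x+R*np.cos(a),y+R*np.sin(a),0*a+z] for R,z in parts])
def fit(obs,parts,x0):
    # obs: list of (pic, box)
    def res(q):
        o=[]
        for p,b in obs:
            c=proj(p,cyl(q[0],q[1],parts)); o+=list((c.min(0)+c.max(0))/2-[b[0]+b[2]/2,b[1]+b[3]/2])
        return o
    s=least_squares(res,x0); return s.x,s.fun
PARTS=dict(arbor=[(.045,0),(.045,.015),(.034,.037),(.005,.088)],medium_ring=[(.028,0),(.028,.02)],small_ring=[(.022,0),(.022,.016)],spare_ring=[(.034,0),(.034,.022)])
def near(p,t,u,v,tol=15):
    m=[m for m in masks_of(p,t) if abs(m["box"][0]+m["box"][2]/2-u)<tol and abs(m["box"][1]+m["box"][3]/2-v)<tol]
    return m[0] if m else None
E
python3 - <<'E'
from h import *
a=capture("scene");b=capture("side")
G=dict(arbor=((386,203),(309,313)),medium_ring=((310,268),(286,257)),small_ring=((387,289),(211,283)),spare_ring=((329,361),(199,238)))
for t,(g,h) in G.items():
    O=[]
    for p,(u,v) in ((a,g),(b,h)):
        m=near(p,t,u,v)
        if m: O.append((p,m["box"]))
        print(t, ray(p,u,v,.015).round(3), m and np.round(m["box"],1))
        if m: print("   fit1",fit(O[-1:],PARTS[t],ray(p,u,v,.01)[:2])[0].round(4))
    if O: x,f=fit(O,PARTS[t],ray(a,*g,.01)[:2]);print("  fit",x.round(4),f.round(1))
for u,v in((267,240),(317,223),(217,214)): print("black",ray(a,u,v,.01).round(3))
E
```

```text
arbor [0.514 0.057 0.015] [362.4 179.3  42.   44.9]
   fit1 [0.5166 0.0636]
arbor [0.529 0.088 0.015] [276.4 275.5  64.   75.7]
   fit1 [0.5157 0.066 ]
  fit [0.5158 0.0653] [0.1 0.7 0.3 0.3]
medium_ring [0.586 0.27  0.015] [298.3 257.   30.4  29.5]
   fit1 [0.5784 0.2712]
medium_ring [0.583 0.263 0.015] [266.6 244.7  36.1  25.2]
   fit1 [0.5859 0.2733]
  fit [0.5816 0.2702] [-1.4 -1.  -1.4  1.2]
small_ring [0.444 0.253 0.015] [374.8 275.3  29.1  27.5]
   fit1 [0.4409 0.2464]
small_ring [0.441 0.24  0.015] [198.3 275.1  28.5  19.5]
   fit1 [0.4451 0.2463]
  fit [0.4432 0.2458] [-1.1 -0.7 -1.1  0.5]
spare_ring [0.483 0.419 0.015] [307.6 337.9  44.   48.3]
   fit1 [0.4825 0.418 ]
spare_ring [0.481 0.416 0.015] [181.1 224.3  39.   26.3]
   fit1 [0.4876 0.427 ]
  fit [0.4837 0.4187] [-0.9  0.1 -0.6  2. ]
black [0.69  0.243 0.01 ]
black [0.621 0.162 0.01 ]
black [0.814 0.227 0.01 ]
```

Call:
apply_moves:
  steps:
    - [[1,47.1,15.8,0,0,0,0],[1,47.1,15.8,0,0,0,0],[1,47.1,15.8,0,0,0,0],[1,47.1,15.8,0,0,0,0],[1,47.1,15.8,0,0,0,0],[1,47.1,15.8,0,0,0,0],[1,47.1,15.8,10,0,0,0],[1,47.1,15.8,30,0,0,0],[1,47.1,15.8,30,0,0,0],[1,0,0,0,0,0,0],[1,0,0,0,0,0,0]]

```text
time_s: 2.62
tcp_pos: [0.5828, 0.271, 0.1471]
ee_rot: [[0.915, -0.403, 0.0], [-0.403, -0.915, 0.0], [0.0, -0.0, -1.0]]
wrist_force: [-0.3, 0.0, 0.6]
gripper_width: 0.999
```

```bash
cat > look.py <<'E'
import sys
from h import *
p=capture("wrist");n,t,x,y,z0=sys.argv[1],sys.argv[2],*map(float,sys.argv[3:6])
save(p,n);P=[(R,z+z0) for R,z in PARTS[t]]
for m in masks_of(p,t):
    q,f=fit([(p,m["box"])],P,[x,y]);e=proj(p,cyl(*q,P));print(m["confidence"].__round__(2),np.round(m["box"],1),(e.max(0)-e.min(0)).round(1),q.round(4),f.round(1))
    R=sense()["ee_rot"];d=np.array([q[0],q[1],z0])-sense()["tcp_pos"];print("  tool delta mm",(R.T@d*1e3).round(1))
s=sense();print(s["time_s"],s["tcp_pos"].round(4),s["ee_rot"].round(3).tolist(),s["wrist_force"].round(1),s["gripper_width"])
E
python3 look.py w1 medium_ring .583 .27 0
```

```text
0.82 [399.   65.7  87.9  94.2] [89.7 87.9] [0.6233 0.162 ] [0. 0.]
  tool delta mm [ 81.4  84.8 148.1]
0.78 [251.6  20.2  89.3  90.5] [86.4 94. ] [0.6903 0.2406] [-0. -0.]
  tool delta mm [111.2 -14.1 148.3]
0.76 [285.2 184.8  77.1  77.4] [78.5 80.2] [0.5857 0.267 ] [ 0. -0.]
  tool delta mm [  4.8   3.8 148.2]
0.51 [552.1 138.4  85.8 120.2] [95.7 81.1] [0.5239 0.0806] [0. 0.]
  tool delta mm [ 23.1 199.2 147.8]
2.725 [0.5825 0.2722 0.1482] [[0.916, -0.402, 0.002], [-0.402, -0.916, 0.001], [0.001, -0.002, -1.0]] [-0.1  0.7  0.8] 1.0020055919321416
```

View pics/w1.png

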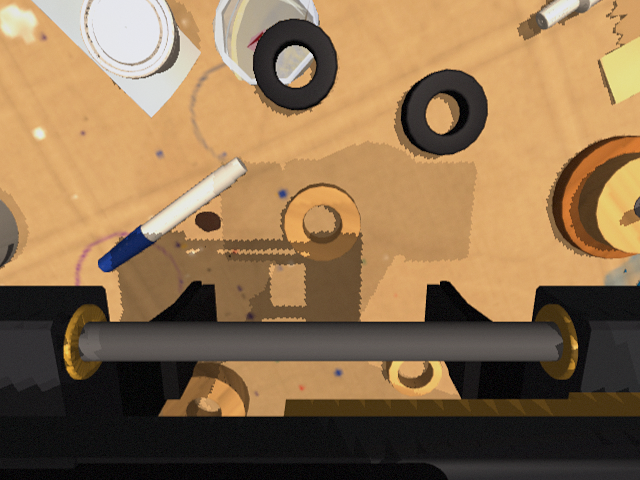

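The wrist picture shows the wooden ring at (323,222), clear of its neighbours and a few mm ahead of the TCP. I'm descending onto it and gripping.

Call:
apply_moves:
  steps:
    - [[1,4,2.5,40,0,0,0],[1,0,0,40,0,0,0],[1,0,0,30,0,0,0],[1,0,0,16,0,0,0],[1,0,0,0,0,0,0],[0,0,0,0,0,0,0],[0,0,0,0,0,0,0],[0,0,0,0,0,0,0],[0,0,0,0,0,0,0],[0,0,0,0,0,0,0],[0,0,0,0,0,0,0]]

```text
time_s: 4.1
tcp_pos: [0.5851, 0.2671, 0.0209]
ee_rot: [[0.915, -0.403, -0.0], [-0.403, -0.915, -0.0], [-0.0, 0.0, -1.0]]
wrist_force: [0.5, 0.5, 0.2]
gripper_width: 0.401
```

```bash
python3 look.py w2 medium_ring .583 .27 0
```

```text
0.83 [447.8  31.1 157.  155.2] [164.  154.7] [0.6237 0.1617] [ 0. -0.]
  tool delta mm [77.7 80.9 20.9]
0.76 [257.7 223.4 123.6  99.4] [133.1 134.3] [0.5944 0.2632] [0. 0.]
  tool delta mm [10.1 -0.2 20.9]
0.58 [193.6   1.1 155.  110. ] [152.5 164.5] [0.6803 0.2448] [-0. -0.]
  tool delta mm [ 96.1 -17.9  20.9]
4.2 [0.5851 0.2671 0.0209] [[0.915, -0.403, -0.0], [-0.403, -0.915, -0.0], [-0.0, 0.0, -1.0]] [0.4 0.4 0.6] 0.3122124028099789
```

View pics/w2.png

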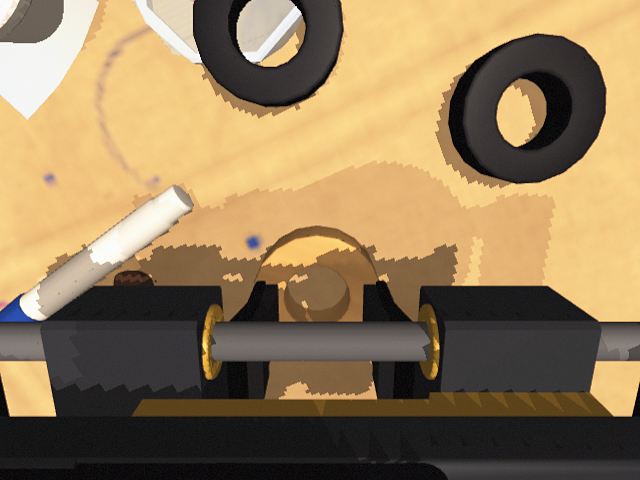

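```bash
python3 - <<'E'
from h import *
p=capture("wrist");s=sense();R=s["ee_rot"];t=s["tcp_pos"]
for x in(0,10,20,25): print(x,proj(p,[t+R@np.array([x*1e-3,0,z]) for z in(0,.0009,.021)]).round(0).tolist())
# ring top edge at v=223..226 : outer front edge
w=s["gripper_width"]*.0435
print("tips",proj(p,[t+R@np.array([0,q*w,.017]) for q in(-1,1)]).round(0).tolist(),s["gripper_width"],s["time_s"],s["wrist_force"])
g=ray(p,319,225,.02);print("top front edge, tool:",(R.T@(g-t)*1e3).round(1))
for u,v in((257,285),(381,285)): print((R.T@(ray(p,u,v,.02)-t)*1e3).round(1))
save(p,"w3")
c=p["color"][200:440,200:440];cv2.imwrite("pics/w3c.png",cv2.resize(c,None,fx=2.5,fy=2.5)[:,:,::-1])
q=capture("side");cv2.imwrite("pics/s3c.png",cv2.resize(q["color"][170:330,180:400],None,fx=3.5,fy=3.5)[:,:,::-1])
E
```

```text
0 [[320.0, 303.0], [320.0, 302.0], [320.0, 285.0]]
10 [[320.0, 281.0], [320.0, 280.0], [320.0, 265.0]]
20 [[320.0, 258.0], [320.0, 258.0], [320.0, 245.0]]
25 [[320.0, 247.0], [320.0, 246.0], [320.0, 234.0]]
tips [[295.0, 288.0], [344.0, 289.0]] 0.26187506853660797 4.25 [-0.29443309 -0.02947447 -0.22439282]
top front edge, tool: [33.9 -0.4  0.9]
[  7.9 -26.6   0.9]
[ 7.9 25.8  0.9]
```

View pics/s3c.png

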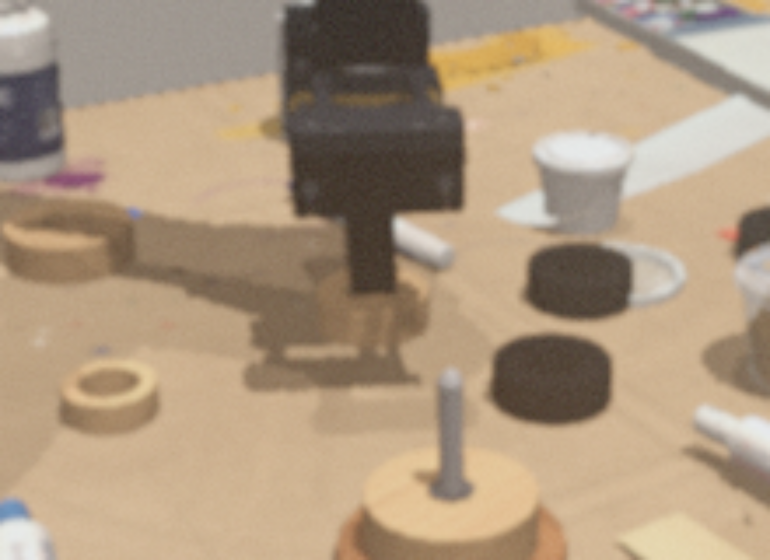

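```bash
python3 - <<'E'
from h import *
p=capture("side");s=sense();R=s["ee_rot"];t=s["tcp_pos"];w=s["gripper_width"]*.0435
print(s["gripper_width"],t)
for z in(-.03,-.02,-.01,0,.017): print(z,((proj(p,[t+R@np.array([0,q*w,z]) for q in(-1,1)])-[180,170])*3.5).round(0).tolist())
w=capture("wrist")
for n,pp in(("side",p),("wrist",w)):
  for m in masks_of(pp,"medium_ring"): print(n,np.round(m["box"],1),fit([(pp,m["box"])],PARTS["medium_ring"],[.58,.27])[0])
E
```

```text
0.1680970537467106 [0.58513171 0.26710418 0.02090091]
-0.03 [[368.0, 228.0], [370.0, 240.0]]
-0.02 [[369.0, 246.0], [370.0, 259.0]]
-0.01 [[369.0, 265.0], [371.0, 278.0]]
0 [[370.0, 283.0], [371.0, 296.0]]
0.017 [[370.0, 314.0], [372.0, 327.0]]
side [330.6 237.2  29.3  27.3] [0.69074796 0.24203751]
side [320.  261.8  33.4  28.5] [0.62677559 0.16976937]
side [268.9 245.4  32.4  24.7] [0.58573106 0.27128612]
side [394.1 228.7  23.8  11.8] [0.83084374 0.24385991]
wrist [254.9 223.4 123.4  97.7] [0.59529889 0.26415108]
wrist [446.1  32.2 157.3 154.2] [0.62369084 0.1623781 ]
wrist [193.4   0.8 154.9 104.8] [0.68117409 0.24445257]
```

View pics/w3c.png

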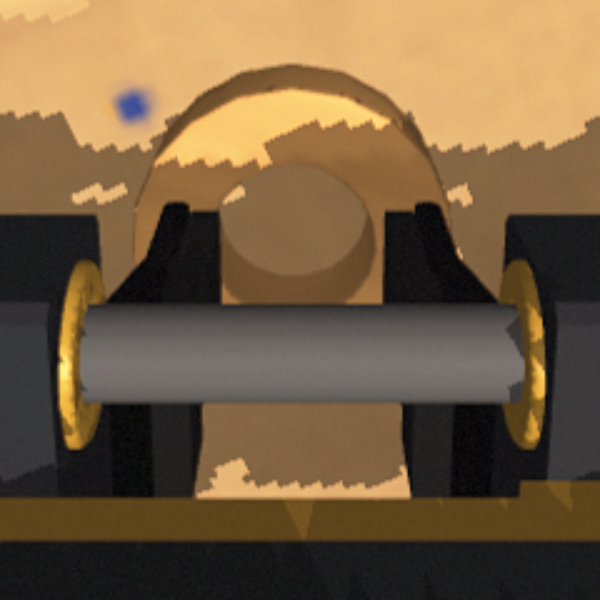

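```bash
python3 - <<'E'
from h import *
a=capture("scene");b=capture("side");w=capture("wrist")
def fz(obs,R,h,x0):
    def res(q):
        o=[]
        for p,bx in obs:
            c=proj(p,cyl(q[0],q[1],[(R,q[2]),(R,q[2]+h)])); o+=list((c.min(0)+c.max(0))/2-[bx[0]+bx[2]/2,bx[1]+bx[3]/2])
        return o
    s=least_squares(res,x0,x_scale=.01);return s.x.round(4),s.fun.round(1)
C=dict(black1=(.6237,.162),black2=(.685,.242),small_ring=(.4432,.246),spare_ring=(.4837,.4187))
for t,c in C.items():
    n="medium_ring" if t[0]=="b" else t; R,h=PARTS[n][1]
    O=[];k=[]
    for nm,p in(("scene",a),("side",b),("wrist",w)):
        u=proj(p,[[*c,.01]])[0]; m=near(p,n,*u,tol=25)
        if m and m["box"][1]>3: O.append((p,m["box"]));k.append(nm)
    print(t,k,fz(O,R,h,[*c,0]), fz(O[:2],R,h,[*c,0]))
E
```

```text
black1 ['side', 'wrist'] (array([0.6247, 0.1629, 0.0026]), array([-1.3,  0.1,  0. , -0.3])) (array([0.6247, 0.1629, 0.0026]), array([-1.3,  0.1,  0. , -0.3]))
black2 ['scene', 'wrist'] (array([0.6749, 0.2437, 0.0296]), array([ 5.8,  1.2, -0.6, -0.6])) (array([0.6749, 0.2437, 0.0296]), array([ 5.8,  1.2, -0.6, -0.6]))
small_ring ['scene', 'side'] (array([ 4.447e-01,  2.505e-01, -3.000e-04]), array([-0.1, -0.1, -0.1,  0. ])) (array([ 4.447e-01,  2.505e-01, -3.000e-04]), array([-0.1, -0.1, -0.1,  0. ]))
spare_ring ['scene', 'side'] (array([0.4835, 0.4194, 0.0041]), array([-0. , -0. , -0.1,  0. ])) (array([0.4835, 0.4194, 0.0041]), array([-0. , -0. , -0.1,  0. ]))
```

Call:
apply_moves:
  steps:
    - [[1,0,0,0,0,0,0],[1,0,0,0,0,0,0],[1,0,0,0,0,0,0],[1,0,0,0,0,0,0],[1,0,0,0,0,0,0],[1,0,0,0,0,0,0],[1,0,0,0,0,0,0]]

```text
time_s: 6.12
tcp_pos: [0.5852, 0.2671, 0.021]
ee_rot: [[0.915, -0.403, 0.0], [-0.403, -0.915, -0.0], [0.0, 0.0, -1.0]]
wrist_force: [-0.7, -0.3, -0.2]
gripper_width: 0.722
```

```bash
python3 - <<'E'
from h import *
s=sense();R=s["ee_rot"];t=s["tcp_pos"];print(s["gripper_width"],t,s["wrist_force"])
q=capture("side");w=s["gripper_width"]*.0435
for z in(0,.017): print(z,((proj(q,[t+R@np.array([0,k*w,z]) for k in(-1,1)])-[220,170])*5).round(0).tolist())
A=cv2.resize(q["color"][170:280,220:350],None,fx=5,fy=5)
cv2.imwrite("pics/s4c.png",A[:,:,::-1])
E
```

```text
0.7216685941456238 [0.5851587  0.2671127  0.02095315] [-0.66246341 -0.34666965 -0.23939631]
0 [[324.0, 376.0], [335.0, 454.0]]
0.017 [[325.0, 419.0], [336.0, 500.0]]
```

View pics/s4c.png

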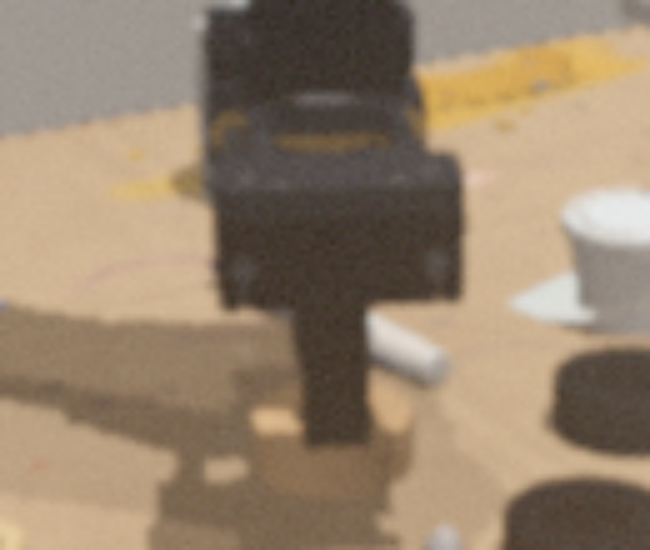

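The side crop shows the near fingertip ending at row 445, around the ring's top and some 18 mm higher than stated. The fingers closed above the ring, so I'm going lower in small steps and watching the force.

Call:
apply_moves:
  steps:
    - [[1,0,0,0,0,0,0],[1,0,0,0,0,0,0],[1,0,0,0,0,0,0],[1,0,0,3,0,0,0],[1,0,0,3,0,0,0],[1,0,0,2,0,0,0],[1,0,0,0,0,0,0]]

```text
time_s: 7.05
tcp_pos: [0.585, 0.267, 0.0126]
ee_rot: [[0.915, -0.403, -0.001], [-0.403, -0.915, -0.0], [-0.0, 0.001, -1.0]]
wrist_force: [-0.0, 0.1, -0.2]
gripper_width: 1.001
```

```bash
python3 - <<'E'
from h import *
s=sense();R=s["ee_rot"];t=s["tcp_pos"];print(s["gripper_width"],t,s["wrist_force"],s["time_s"])
q=capture("side");A=cv2.resize(q["color"][170:280,220:350],None,fx=3,fy=3)
for z in(0,.017): print(z,((proj(q,[t+R@np.array([0,k*.05,z]) for k in(-1,1)])-[220,170])*3).round(0).tolist())
w=capture("wrist");B=cv2.resize(w["color"][150:410,160:480],None,fx=330/260,fy=330/260)
cv2.imwrite("pics/s5c.png",np.hstack([A,B])[:,:,::-1])
E
```

```text
1.0010649005734873 [0.58498365 0.26699985 0.01261285] [-0.02929415  0.13002263 -0.2480725 ] 7.05
0 [[193.0, 225.0], [203.0, 301.0]]
0.017 [[193.0, 251.0], [204.0, 329.0]]
```

View pics/s5c.png

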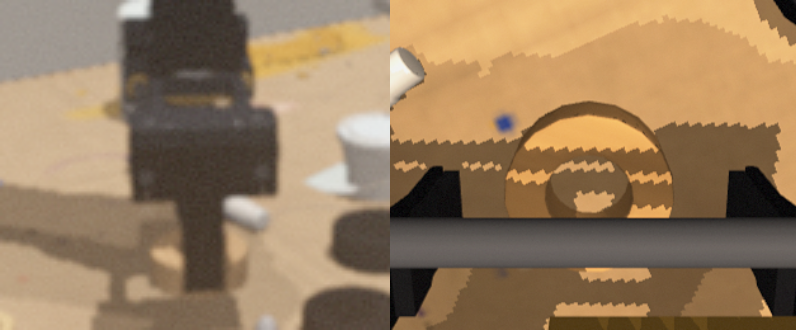

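Call:
apply_moves:
  steps:
    - [[1,2,0,3,0,0,0],[1,0,0,3,0,0,0],[1,0,0,2,0,0,0],[1,0,0,0,0,0,0]]

```text
time_s: 7.65
tcp_pos: [0.5868, 0.2662, 0.0046]
ee_rot: [[0.915, -0.403, -0.001], [-0.403, -0.915, -0.0], [-0.0, 0.001, -1.0]]
wrist_force: [-0.9, 0.1, -0.5]
gripper_width: 1.003
```

Call:
apply_moves:
  steps:
    - [[1,0,0,2,0,0,0],[1,0,0,2,0,0,0],[0,0,0,0,0,0,0],[0,0,0,0,0,0,0],[0,0,0,0,0,0,0],[0,0,0,0,0,0,0],[0,0,0,0,0,0,0],[0,0,0,0,0,0,0],[0,0,0,0,0,0,0]]

```text
time_s: 8.78
tcp_pos: [0.587, 0.2664, 0.001]
ee_rot: [[0.915, -0.403, 0.0], [-0.403, -0.915, 0.0], [0.0, -0.0, -1.0]]
wrist_force: [-0.0, -0.4, 0.3]
gripper_width: 0.621
```

Call:
apply_moves:
  steps:
    - [[0,0,0,0,0,0,0],[0,0,0,0,0,0,0]]

```text
time_s: 9.02
tcp_pos: [0.587, 0.2664, 0.001]
ee_rot: [[0.915, -0.403, 0.0], [-0.403, -0.915, 0.0], [0.0, -0.0, -1.0]]
wrist_force: [-0.2, -0.1, 0.6]
gripper_width: 0.623
```

Call:
apply_moves:
  steps:
    - [[0,0,0,-20,0,0,0],[0,0,0,-45,0,0,0],[0,0,0,-40,0,0,0],[0,2.7,35.4,0,0,0,0],[0,2.7,35.4,0,0,0,0],[0,2.7,35.4,0,0,0,0],[0,2.7,35.4,0,0,0,0],[0,2.7,35.4,0,0,0,0],[0,2.7,35.4,0,0,0,0],[0,0,0,0,0,0,0],[0,0,0,0,0,0,0]]

```text
time_s: 10.4
tcp_pos: [0.5165, 0.0656, 0.1061]
ee_rot: [[0.915, -0.403, 0.001], [-0.403, -0.915, 0.0], [0.0, -0.0, -1.0]]
wrist_force: [0.6, 0.6, -0.5]
gripper_width: 0.625
```

```bash
cat > look2.py <<'E'
import sys
from h import *
n=sys.argv[1]
s=sense();t=s["tcp_pos"];print(s["gripper_width"],t,s["wrist_force"],s["time_s"])
def crop(c,u,v,k,W=390,H=400):
    u,v=int(u),int(v);w,h=int(W/2/k),int(H/2/k);u=min(max(u,w),640-w);v=min(max(v,h),480-h);print("crop",u-w,v-h,k)
    return cv2.resize(c[v-h:v+h,u-w:u+w],(W,H))
q=capture("side");w=capture("wrist");a=capture("scene")
ax=lambda p: proj(p,[[.5158,.0653,z] for z in(.037,.088)]).round(0).tolist()
print(ax(q),ax(w),ax(a))
A=crop(q["color"],308,270,2.5);B=cv2.resize(w["color"],(400,300));B=np.vstack([B,np.zeros((100,400,3),np.uint8)])
save(w,n+"w");save(a,n+"a");save(q,n+"s")
cv2.imwrite(f"pics/{n}.png",np.hstack([A,B])[:,:,::-1])
E
python3 look2.py c1
```

```text
0.6254357490046045 [0.51654129 0.06557266 0.10610808] [ 0.58229464  0.57934799 -0.50023046] 10.4
[[309.0, 310.0], [308.0, 276.0]] [[322.0, 257.0], [322.0, 289.0]] [[385.0, 198.0], [389.0, 180.0]]
crop 230 190 2.5
```

View pics/c1.png

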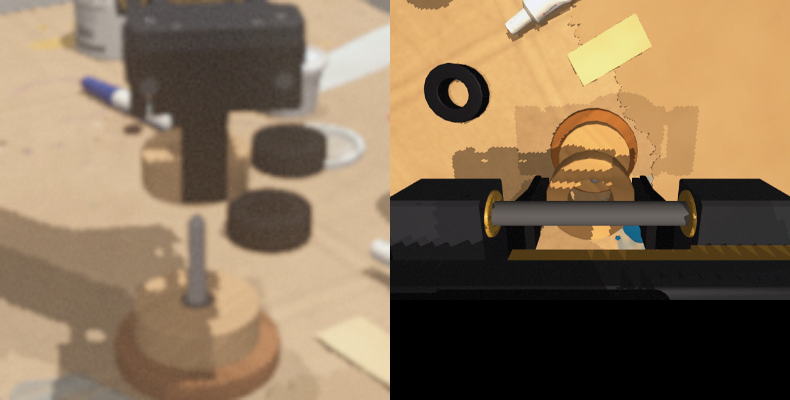

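```bash
python3 - <<'E'
from h import *
O=[]
for n in("side","scene","wrist"):
    p=capture(n)
    for z in(.105,): 
        c=proj(p,cyl(.5158,.0653,[(.028,z),(.028,z+.02)]));print(n,"pred",c.min(0).round(0),c.max(0).round(0))
    u=(c.min(0)+c.max(0))/2
    m=near(p,"medium_ring",*u,tol=25)
    if m: print(m["box"],m["confidence"], fit([(p,m["box"])],[(.028,.105),(.028,.125)],[.516,.065])[0])
    m=near(p,"arbor",*proj(p,[[.5158,.0653,.03]])[0],tol=40)
    if m: print("arb",m["box"])
    if n=="wrist":cv2.imwrite("pics/c2.png",cv2.resize(p["color"][160:340,220:420],None,fx=3,fy=3)[:,:,::-1])
E
```

```text
side pred [286. 241.] [330. 274.]
[284.4, 238.5, 44.2, 35.2] 0.64 [0.51620254 0.07050559]
arb [277.4, 275.2, 60.8, 75.2]
scene pred [375. 155.] [406. 184.]
[384.7, 159.7, 24.8, 23.7] 0.64 [0.5030293  0.06591858]
arb [362.2, 181.6, 40.7, 42.6]
wrist pred [248. 240.] [395. 388.]
arb [256.3, 173.8, 137.5, 134.7]
```

View pics/c2.png

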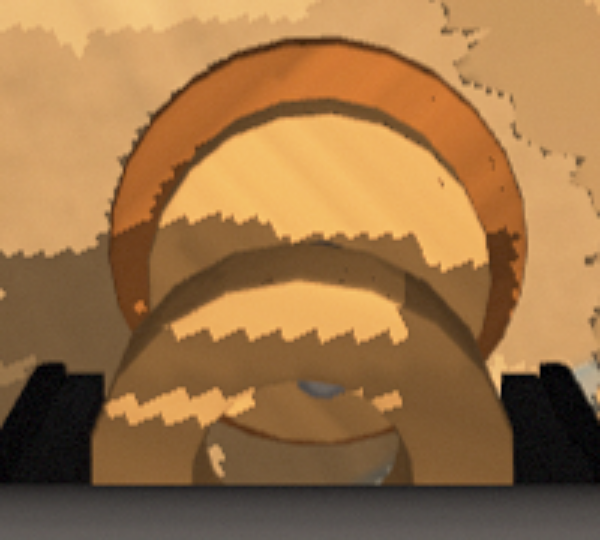

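Seen through the bore in the crop, the rod tip is at (320,388) and the bore centre at about column 303, so a shift of about 2 mm along +y centres it. Then down.

Call:
apply_moves:
  steps:
    - [[0,0,2.3,0,0,0,0],[0,0,0,12,0,0,0],[0,0,0,15,0,0,0],[0,0,0,15,0,0,0],[0,0,0,15,0,0,0],[0,0,0,8,0,0,0],[0,0,0,2,0,0,0],[0,0,0,0,0,0,0],[0,0,0,0,0,0,0]]

```text
time_s: 12.12
tcp_pos: [0.5157, 0.0635, 0.0395]
ee_rot: [[0.915, -0.403, 0.001], [-0.403, -0.915, 0.0], [0.001, -0.001, -1.0]]
wrist_force: [-0.1, -0.2, -0.7]
gripper_width: 0.624
```

Call:
apply_moves:
  steps:
    - [[0,0,0,1.2,0,0,0],[0,0,0,0,0,0,0],[1,0,0,0,0,0,0],[1,0,0,0,0,0,0],[1,0,0,0,0,0,0],[1,0,0,0,0,0,0],[1,0,0,0,0,0,0]]

```text
time_s: 13.0
tcp_pos: [0.5153, 0.0633, 0.0377]
ee_rot: [[0.915, -0.403, -0.0], [-0.403, -0.915, -0.0], [-0.0, 0.0, -1.0]]
wrist_force: [0.0, -0.6, -0.5]
gripper_width: 0.99
```

```bash
python3 look2.py d1
```

```text
0.9904028841764152 [0.5152585  0.0632789  0.03773086] [ 0.00976193 -0.5980618  -0.46618233] 13.0
[[309.0, 310.0], [308.0, 276.0]] [[315.0, 303.0], [313.0, 369.0]] [[385.0, 198.0], [389.0, 180.0]]
crop 230 190 2.5
```

View pics/d1.png

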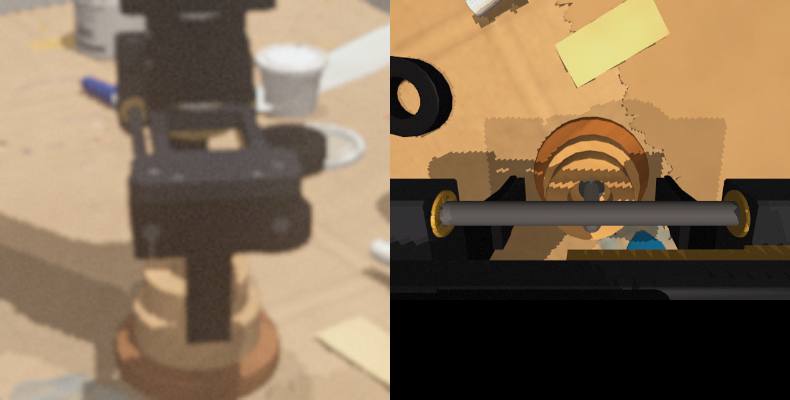

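The medium ring is now threaded and lying flat on the bottom step. Next is the small ring: straight up, then across.

Call:
apply_moves:
  steps:
    - [[1,0,0,-30,0,0,0],[1,0,0,-40,0,0,0],[1,0,0,-35,0,0,0],[1,-28.2,-27.8,0,0,0,0],[1,-28.2,-27.8,0,0,0,0],[1,-28.2,-27.8,0,0,0,0],[1,-28.2,-27.8,0,0,0,0],[1,-28.2,-27.8,0,0,0,0],[1,0,0,20,0,0,0],[1,0,0,0,0,0,0],[1,0,0,0,0,0,0]]

```text
time_s: 14.52
tcp_pos: [0.4426, 0.2472, 0.1232]
ee_rot: [[0.915, -0.403, 0.0], [-0.403, -0.915, 0.0], [0.0, -0.0, -1.0]]
wrist_force: [0.4, 0.1, 1.2]
gripper_width: 0.996
```

```bash
python3 look.py e1 small_ring .4435 .248 0
```

```text
0.62 [288.3 199.7  58.   67.3] [65.7 67.7] [0.4453 0.248 ] [0. 0.]
  tool delta mm [  1.9  -1.6 123.5]
14.625 [0.4428 0.2472 0.1235] [[0.915, -0.404, 0.001], [-0.404, -0.915, 0.001], [0.001, -0.001, -1.0]] [-0.4 -0.5  0.1] 1.000228116992104
```

Call:
apply_moves:
  steps:
    - [[0.85,3,-1,40,0,0,0],[0.85,0,0,40,0,0,0],[0.85,0,0,28,0,0,0],[0.85,0,0,10,0,0,0],[0.85,0,0,4,0,0,0],[0,0,0,0,0,0,0],[0,0,0,0,0,0,0],[0,0,0,0,0,0,0],[0,0,0,0,0,0,0],[0,0,0,0,0,0,0],[0,0,0,0,0,0,0],[0,0,0,0,0,0,0]]

```text
time_s: 16.12
tcp_pos: [0.4456, 0.2473, 0.0012]
ee_rot: [[0.915, -0.403, 0.001], [-0.403, -0.915, 0.0], [0.0, -0.001, -1.0]]
wrist_force: [-1.2, -0.3, 5.7]
gripper_width: 0.494
```

Call:
apply_moves:
  steps:
    - [[0,0,0,0,0,0,0],[0,0,0,-20,0,0,0],[0,0,0,-45,0,0,0],[0,0,0,-42,0,0,0],[0,27.6,28,0,0,0,0],[0,27.6,28,0,0,0,0],[0,27.6,28,0,0,0,0],[0,27.6,28,0,0,0,0],[0,27.6,28,0,0,0,0],[0,0,0,0,0,0,0],[0,0,0,0,0,0,0]]

```text
time_s: 17.5
tcp_pos: [0.5149, 0.0633, 0.1073]
ee_rot: [[0.915, -0.403, -0.001], [-0.403, -0.915, -0.0], [-0.001, 0.0, -1.0]]
wrist_force: [0.2, 1.1, -0.5]
gripper_width: 0.491
```

```bash
python3 - <<'E'
from h import *
s=sense();print(s["gripper_width"],s["tcp_pos"],s["time_s"])
w=capture("wrist");q=capture("side")
z=s["tcp_pos"][2]-.001
c=proj(w,cyl(.516,.064,[(.022,z)]));print("ring pred",c.min(0).round(),c.max(0).round())
c=proj(w,cyl(.516,.064,[(.022,z+.016)]));print("ring top pred",c.min(0).round(),c.max(0).round())
A=cv2.resize(w["color"][160:350,220:420],(400,380));B=cv2.resize(q["color"][200:340,240:380],(380,380))
cv2.imwrite("pics/f1.png",np.hstack([A,B])[:,:,::-1])
E
```

```text
0.4913807189810131 [0.51491678 0.063342   0.10731949] 17.5
ring pred [266. 251.] [369. 347.]
ring top pred [261. 263.] [374. 367.]
```

View pics/f1.png

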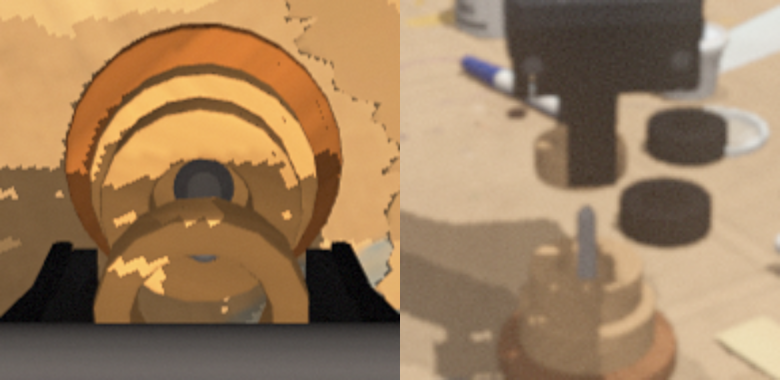

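The rod lines up sideways (column 203 against the ring's 201). The ring sits about 4 mm back along tool x, so I'm shifting +3.5 mm before going down.

Call:
apply_moves:
  steps:
    - [[0,3.5,0.5,0,0,0,0],[0,0,0,10,0,0,0],[0,0,0,15,0,0,0],[0,0,0,13,0,0,0],[0,0,0,8,0,0,0],[0,0,0,2,0,0,0],[0,0,0,0,0,0,0],[0,0,0,0,0,0,0]]

```text
time_s: 18.6
tcp_pos: [0.5186, 0.0615, 0.0602]
ee_rot: [[0.915, -0.403, 0.001], [-0.403, -0.915, 0.0], [0.001, -0.001, -1.0]]
wrist_force: [-0.3, 0.3, -1.2]
gripper_width: 0.493
```

Call:
apply_moves:
  steps:
    - [[0,0,0,1.8,0,0,0],[0,0,0,0,0,0,0],[1,0,0,0,0,0,0],[1,0,0,0,0,0,0],[1,0,0,0,0,0,0],[1,0,0,0,0,0,0],[1,0,0,0,0,0,0],[1,0,0,-30,0,0,0],[1,0,0,-40,0,0,0],[1,0,0,-40,0,0,0],[1,0,0,0,0,0,0],[1,0,0,0,0,0,0]]

```text
time_s: 20.1
tcp_pos: [0.5176, 0.0613, 0.1674]
ee_rot: [[0.915, -0.403, -0.001], [-0.403, -0.915, 0.0], [-0.001, 0.0, -1.0]]
wrist_force: [0.5, 0.4, -0.3]
gripper_width: 1.001
```

```bash
python3 - <<'E'
from h import *
s=sense();print(s["gripper_width"],s["tcp_pos"],s["time_s"])
w=capture("wrist");q=capture("side")
A=cv2.resize(w["color"][130:320,220:420],(400,380));B=cv2.resize(q["color"][240:360,250:370],(380,380))
cv2.imwrite("pics/g1.png",np.hstack([A,B])[:,:,::-1])
E
```

```text
1.001496944590678 [0.51759113 0.06130295 0.16737132] 20.1
```

View pics/g1.png

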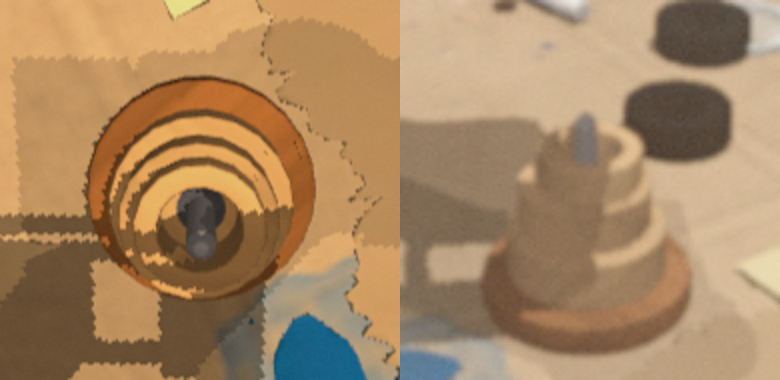

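The pictures show all three steps stacked flat, with the rod through both bores and the gripper clear. I'm handing the job in.

```bash
python3 -c "
from station import r
print(r.finish_job())"
```

```text
the job is handed in; nothing more can be done
None
```

I threaded the medium wooden ring onto the arbor, then the small ring on top of it, and handed the job in at about 20 s of the 56 s allowed. The spare large ring and the black look-alikes were not touched.

- **Last check:** wrist and side pictures taken before hand-in show both rings lying flat in order. The rod passes through both bores, and the gripper was open and raised clear. Wrist force readings stayed under about 6 N.
- **Disagreement:** in the pictures the fingertips sat about 20 mm higher than the stated geometry. Because of that, my first grasp of the medium ring closed above it without touching. I went lower in small steps, watching the force, and gripped both rings with the TCP reading about 1 mm above the table.
- **Picture count:** I viewed 10 pictures, the full budget; four of them were two views side by side.

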